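# Clear the rack, sort the mosaic rods into it and lock the keeper bar

## Robot

A 6-joint arm with a two-finger parallel gripper is mounted at the origin on the work surface. World frame = base frame: x ahead of the robot, y to its left, z up, the work surface at z = 0. Lengths are in m, angles in rad, forces in N, time in s.
With the tool pointing down it reaches from about 0.375 to 0.975 m from the base axis. Payload 3.8 kg.
Tool frame: the origin (TCP) lies between the finger pads; the fingertips stand 8 mm ahead of it and the grasp point (between the pads) lies 11 mm behind it (tcp_to_tips is the distance from the TCP to the fingertips, in m); z points along the fingers, y is the line along which they close (so a half turn about z gives the same grasp; the last joint's range is limited). The gripper opens to 85 mm and grips with 20 to 120 N. Pads are 22 mm wide; open, the fingers measure 114 mm over their backs; the gripper's body (76 mm by 85 mm) begins 54 mm behind the grasp point. The pads swing forward as they close: fully open they stand 13 mm farther back than shut.
Start: joints at [-1.229, 0.264, 1.604, -0, 1.274, -0.037], TCP at [0.25, -0.627, 0.239] pointing down, gripper open.
Joint ranges: [-2.63, 2.63], [-0.94, 2.18], [0.31, 2.57], [-1.31, 4.45], [0, 2.66], [-2.55, 2.55]. Speed limits (rad/s): [2.57, 2.57, 3.14, 3.14, 3.14, 3.14].

## Interface

Orientations are given as a rotation vector (axis times angle).
In Python, from workcell import * gives the robot as it stands.
- The arm moves only by the tool move_arm, never from a script. Its argument "series" is one flat list of numbers, 7 for each row, row after row: the finger opening in cm, from 0 to 8.54, then the shift along the tool's x, y, z in cm, then the turn, a rotation vector about the tool's x, y, z in degrees. A call has 1 to 5 rows; each row shifts and turns the commanded pose from where the row before left it, along the tool's axes as they then stand; what a row does not reach is not made up. A row lasts 1/8 s, in which the tool goes at most 62.5 mm and 10.7 degrees, less where a joint would pass 70% of its speed; a pose out of reach is approached as far as the arm can. A call is refused whole if a number of a shift passes 6.25 or a number of a turn 10.7, either way. A call with a gripper value outside its range is refused whole. The fingers move at their own pace and stop on an object; "grip_force" is the grip in N (left out, the last holds). Time passes only in rows, so rows that do not move let the fingers close. It gives the time, the measured TCP pose, the force, the opening and the grip force at its end, in the units of the state.
- read_state(): the state, without advancing time (a new reading comes with each control period).
- read_camera(name): name is "scene" or "top" or "wrist"; returns the picture (420x560x3 uint8, red, green, blue); there is no depth.
- calibration(name): a dict with "camera_matrix" (3x3 intrinsics, pixels), "rvec" (rotation vector, rad) and "tvec" (3), from world to camera coordinates, as OpenCV has them. Camera axes: x right, y down, z forward; pixel columns grow to the right and rows downward; lengths in m; the calibration is good to about 2 mm. A picture is of the moment at which its call begins: read the wrist's pose just before it. calibration takes no time and is no camera call; for the wrist camera it gives the pose at the moment of the call.
- finish_job(): hands the job in; it is judged then, once.
The state is a dict: "time": time; "q": joint angles; "joint_vel": joint speeds; "joint_torque": joint torques, N m; "tool_pos": TCP position; "tcp_rot": TCP orientation; "wrist_force": force on the tool from outside, world axes, zero at the start; "torque": the same for the moment, N m; "width": opening from 0.0 (shut) to 1.0 (fully open); "grip_force": force on a finger pad.
Only numpy, scipy, OpenCV 4.12 (cv2) and the standard library are available. Lean on these libraries where they do the work, as an engineer would, in place of code of your own. Each camera call takes 0.05 s, during which the arm holds its last target. There are 200 camera calls.

## Task

Swing the rack's yellow keeper bar fully open, clear the pale marble offcuts out of the slots into the black scrap tray, and lay every stone rod on the bench flat into its own slot of the rack, terracotta rods in the bay marked by the terracotta tile and green rods in the bay marked by the green tile. When all that is done, swing the keeper bar shut over them until it clicks home in its detent, and let go. Do not disturb the sprayer, the bin or the hammer.

Things in the scene. Friction and masses are not known exactly. Their poses are not given: they have to be found in the camera images.
- rack: Low wooden rod rack fixed to the bench, 148 (its x) by 296 mm (its y); six open-topped slots run along its x, centred at its x = 0, y = -115, -69, -23, 23, 69, 115 mm. Origin on the bench under mid-slots, z up. A dark rib at y = 0 parts two bays of three slots, y > 0 and y < 0; one colour swatch per bay lies on the far apron (x = 52 to 90 mm). Keeper hinge outside the +y end.
- bay_plus (a point): Floor of the rack's middle slot of the y > 0 bay (rack x 0, y 69, z 6 mm). Each slot is 104 mm long, 24 mm wide, floor 6 mm above the bench; ribs (22 mm wide) and end walls are only 6 mm high, tops 12 mm above the bench, so a rod in it stands 12 mm proud: top 24 mm, rod origin 15 mm above the bench.
- bay_minus (a point): Floor of the middle slot of the y < 0 bay (rack x 0, y -69, z 6 mm); same slots.
- swatch_terracotta: Flat terracotta-red tile, 28 x 100 x 4 mm, fixed on the apron beyond the middle of one bay (rack x 73, y +69 or -69 mm; which one changes from run to run): this bay is for the terracotta rods. Origin at the centre of its underside, 12 mm above the bench; axes parallel to the rack's.
- swatch_green: Flat green tile, same size, fixed on the apron at the other bay: that bay is for the green rods. Origin at the centre of its underside; axes parallel to the rack's.
- keeper (a joint): Keeper bar's angle about its upright hinge, rad. 0: shut, bar along the rack's -y over mid-slots, against its stop; grows anticlockwise from above, bar swinging out to the rack's +x; 1.6: fully open. Starts part open; stays where left (slight friction). From 0.1 to 0.02 its tip rides over a sprung ball: about 15 N at the knob to push it over (a third at the tip), then it clicks home to 0.
- keeper_hinge (a point): Hinge axis of the keeper bar, on the bench (rack x 0, y 160 mm), outside the +y end of the rack; its post is 22 mm thick.
- keeper_knob (a point): Centre of the top of the black knob on the keeper bar, 88 mm above the bench: a plain round upright post, 20 mm in diameter, from 40 to 88 mm above the bench, 110 mm from the hinge axis. The yellow bar is 16 mm wide, 318 mm long, underside 28, top 40 mm above the bench: it passes 4 mm over rods lying properly in their slots.
- keeper_tip (a point): Top of the keeper bar near its free end, 310 mm from the hinge axis, 40 mm above the bench. When shut it lies between a steel stop and a steel sprung ball outside the -y end of the rack.
- rod_t1: Terracotta-red stone rod, square bar 90 x 18 x 18 mm, 76 g (mass varies +-30 %); origin at its centre, x axis along its length. Starts lying on the bench (origin 9 mm up), beside or in front of the rack. May be absent (None) in a run.
- rod_t2: Terracotta-red stone rod, square bar 90 x 18 x 18 mm, 76 g (mass varies +-30 %); origin at its centre, x axis along its length. Starts lying on the bench (origin 9 mm up), beside or in front of the rack. May be absent (None) in a run.
- rod_t3: Terracotta-red stone rod, square bar 90 x 18 x 18 mm, 76 g (mass varies +-30 %); origin at its centre, x axis along its length. Starts lying on the bench (origin 9 mm up), beside or in front of the rack. May be absent (None) in a run.
- rod_g1: Green stone rod, square bar 90 x 18 x 18 mm, 76 g (mass varies +-30 %); origin at its centre, x axis along its length. Starts lying on the bench (origin 9 mm up), beside or in front of the rack. May be absent (None) in a run.
- rod_g2: Green stone rod, square bar 90 x 18 x 18 mm, 76 g (mass varies +-30 %); origin at its centre, x axis along its length. Starts lying on the bench (origin 9 mm up), beside or in front of the rack. May be absent (None) in a run.
- rod_g3: Green stone rod, square bar 90 x 18 x 18 mm, 76 g (mass varies +-30 %); origin at its centre, x axis along its length. Starts lying on the bench (origin 9 mm up), beside or in front of the rack. May be absent (None) in a run.
- offcut_a: Pale marble offcut, square bar 60 x 18 x 18 mm, 50 g; origin at its centre, x axis along its length. Scrap; starts lying in one of the rack's slots (origin 15 mm above the bench), under the partly open keeper or beside it. May be absent (None) in a run.
- offcut_b: Pale marble offcut, square bar 60 x 18 x 18 mm, 50 g; origin at its centre, x axis along its length. Scrap; starts lying in one of the rack's slots (origin 15 mm above the bench), under the partly open keeper or beside it. May be absent (None) in a run.
- offcut_c: Pale marble offcut, square bar 60 x 18 x 18 mm, 50 g; origin at its centre, x axis along its length. Scrap; starts lying in one of the rack's slots (origin 15 mm above the bench), under the partly open keeper or beside it. May be absent (None) in a run.
- scrap_tray: Open black plastic scrap tray fixed to the bench at the right of the rack, 108 (its x) by 128 mm (its y), walls 4 mm thick and 25 mm high, floor 4 mm thick; origin at the centre of its underside.
- sprayer: Bystander: white pump sprayer bottle with green head, 110 mm in diameter, 270 mm tall, standing at the left; origin under its centre.
- tessera_bin: Bystander: open red plastic bin of loose stone cubes, 130 x 100 x 50 mm, at the left; origin under its centre.
- hammer: Bystander: hammer lying at the right, 260 mm long.

How it is judged:
On the way, in this order (a step that is already met when the one before it is completed fails the run):
1. the keeper bar is swung open past 1.2 rad (69 degrees) (value of joint keeper above 1.2 rad), for 0.2 s.
2. every rod present lies in a slot of the bay of its colour and every offcut in the scrap tray, with the keeper bar still open (y of rod_t1 in the frame of swatch_terracotta between -0.056 and 0.056 m and x of rod_t1 in the frame of swatch_terracotta between -0.088 and -0.058 m and z of rod_t1 in the frame of swatch_terracotta between -0.003 and 0.007 m and angle between the x axis of each of rod_t1, rod_t2, rod_t3 and the x axis of swatch_terracotta, either way round below 0.17 rad and linear speed of each of rod_t1, rod_t2, rod_t3, rod_g1, rod_g2, rod_g3, offcut_a, offcut_b, offcut_c below 0.02 m/s and y of rod_t2 in the frame of swatch_terracotta between -0.056 and 0.056 m and x of rod_t2 in the frame of swatch_terracotta between -0.088 and -0.058 m and z of rod_t2 in the frame of swatch_terracotta between -0.003 and 0.007 m and y of rod_t3 in the frame of swatch_terracotta between -0.056 and 0.056 m and x of rod_t3 in the frame of swatch_terracotta between -0.088 and -0.058 m and z of rod_t3 in the frame of swatch_terracotta between -0.003 and 0.007 m and y of rod_g1 in the frame of swatch_green between -0.056 and 0.056 m and x of rod_g1 in the frame of swatch_green between -0.088 and -0.058 m and z of rod_g1 in the frame of swatch_green between -0.003 and 0.007 m and angle between the x axis of each of rod_g1, rod_g2, rod_g3 and the x axis of swatch_green, either way round below 0.17 rad and y of rod_g2 in the frame of swatch_green between -0.056 and 0.056 m and x of rod_g2 in the frame of swatch_green between -0.088 and -0.058 m and z of rod_g2 in the frame of swatch_green between -0.003 and 0.007 m and y of rod_g3 in the frame of swatch_green between -0.056 and 0.056 m and x of rod_g3 in the frame of swatch_green between -0.088 and -0.058 m and z of rod_g3 in the frame of swatch_green between -0.003 and 0.007 m and x of offcut_a in the frame of scrap_tray between -0.05 and 0.05 m and y of offcut_a in the frame of scrap_tray between -0.06 and 0.06 m and z of each of offcut_a, offcut_b, offcut_c in the frame of scrap_tray below 0.04 m and x of offcut_b in the frame of scrap_tray between -0.05 and 0.05 m and y of offcut_b in the frame of scrap_tray between -0.06 and 0.06 m and x of offcut_c in the frame of scrap_tray between -0.05 and 0.05 m and y of offcut_c in the frame of scrap_tray between -0.06 and 0.06 m and value of joint keeper above 0.5 rad), for 0.2 s.
3. the keeper bar is shut in its detent (under 0.02 rad) (value of joint keeper below 0.02 rad), for 0.3 s.
At the end, for the whole second after the job is handed in: Every rod present lies at rest, flat on a slot floor (to 4 mm) of the bay whose swatch has its colour, within 56 mm across and 15 mm along of that bay's middle; every offcut present lies in the scrap tray; the keeper bar is shut in its detent (below 0.02 rad) (y of rod_t1 in the frame of swatch_terracotta between -0.056 and 0.056 m and x of rod_t1 in the frame of swatch_terracotta between -0.088 and -0.058 m and z of rod_t1 in the frame of swatch_terracotta between -0.003 and 0.007 m and angle between the x axis of each of rod_t1, rod_t2, rod_t3 and the x axis of swatch_terracotta, either way round below 0.17 rad and linear speed of each of rod_t1, rod_t2, rod_t3, rod_g1, rod_g2, rod_g3, offcut_a, offcut_b, offcut_c below 0.02 m/s and y of rod_t2 in the frame of swatch_terracotta between -0.056 and 0.056 m and x of rod_t2 in the frame of swatch_terracotta between -0.088 and -0.058 m and z of rod_t2 in the frame of swatch_terracotta between -0.003 and 0.007 m and y of rod_t3 in the frame of swatch_terracotta between -0.056 and 0.056 m and x of rod_t3 in the frame of swatch_terracotta between -0.088 and -0.058 m and z of rod_t3 in the frame of swatch_terracotta between -0.003 and 0.007 m and y of rod_g1 in the frame of swatch_green between -0.056 and 0.056 m and x of rod_g1 in the frame of swatch_green between -0.088 and -0.058 m and z of rod_g1 in the frame of swatch_green between -0.003 and 0.007 m and angle between the x axis of each of rod_g1, rod_g2, rod_g3 and the x axis of swatch_green, either way round below 0.17 rad and y of rod_g2 in the frame of swatch_green between -0.056 and 0.056 m and x of rod_g2 in the frame of swatch_green between -0.088 and -0.058 m and z of rod_g2 in the frame of swatch_green between -0.003 and 0.007 m and y of rod_g3 in the frame of swatch_green between -0.056 and 0.056 m and x of rod_g3 in the frame of swatch_green between -0.088 and -0.058 m and z of rod_g3 in the frame of swatch_green between -0.003 and 0.007 m and x of offcut_a in the frame of scrap_tray between -0.05 and 0.05 m and y of offcut_a in the frame of scrap_tray between -0.06 and 0.06 m and z of each of offcut_a, offcut_b, offcut_c in the frame of scrap_tray below 0.04 m and x of offcut_b in the frame of scrap_tray between -0.05 and 0.05 m and y of offcut_b in the frame of scrap_tray between -0.06 and 0.06 m and x of offcut_c in the frame of scrap_tray between -0.05 and 0.05 m and y of offcut_c in the frame of scrap_tray between -0.06 and 0.06 m and value of joint keeper below 0.02 rad and velocity of joint keeper below 0.05 rad/s); the robot touches nothing.
It fails at once if the sprayer is moved more than 4 cm (distance of sprayer from where it was at the start of the episode above 0.04 m).
It fails at once if the tessera bin is moved more than 4 cm (distance of tessera_bin from where it was at the start of the episode above 0.04 m).
It fails at once if the hammer is moved more than 4 cm (distance of hammer from where it was at the start of the episode above 0.04 m).
Of offcut_a, offcut_b, offcut_c only 1 to 2 are there at a start; the rules pass over those that are not, and their reading is None.
Of rod_t1, rod_t2, rod_t3, rod_g1, rod_g2, rod_g3 only 4 to 6 are there at a start; the rules pass over those that are not, and their reading is None.
At some moment in a run one of rod_t1, rod_t2, rod_t3, rod_g1, rod_g2, rod_g3 may be knocked a few centimetres aside while the robot is not near it.
Once in a run the grip may slacken for a moment while it holds something.
It also fails if it takes over 210 s, if anything falls off the work surface, if the arm or the gripper's body presses on something with over 40 N, if the wrist force passes 120 N, or if a joint passes its speed limit or range.

## Working session

There is one attempt and no reset: what is moved stays moved. The work goes in short steps, Python scripts to look and compute and a tool call to move; the robot and the scene stay as the last step left them, time stands still between calls to the robot, and variables do not carry over. Pictures are saved under pics/ and viewed, at most 14 in all, crops included, and the job is handed in when it is done.

Besides the shell and the picture viewer there is one more tool, called after ">>>" as name(argument=value, ...), one argument or row to a line, values as JSON. move_arm: Moves the arm, as the interface text tells. Its arguments: {"type":"object","properties":{"series":{"type":"array"},"grip_force":{"type":"number"}},"required":["series"]}

```bash
mkdir -p pics; ls
python3 - <<'E'
from workcell import *
import cv2
print(read_state())
for n in("scene","top"):
    c=calibration(n);print(n,c)
    cv2.imwrite(f"pics/{n}0.png",read_camera(n)[:,:,::-1])
E
```

```text
pics
{'time': 0.0, 'q': array([-1.22891291e+00,  2.64813064e-01,  1.60537958e+00, -2.32615008e-06,
        1.27367687e+00, -3.69155159e-02]), 'joint_vel': array([-2.03228776e-04, -1.82205354e-03,  5.29769581e-05, -1.08521972e-03,
        1.43248884e-03, -1.28203050e-03]), 'joint_torque': array([-2.85460419e-04, -5.15112269e+01, -3.67309177e+01, -5.21124025e-05,
        1.30571725e-02,  7.18344424e-07]), 'tool_pos': array([ 0.24936828, -0.62648541,  0.23791861]), 'tcp_rot': array([-3.08320293e+00, -5.91042354e-01,  5.46304810e-04]), 'wrist_force': array([0.08651259, 0.55532552, 0.12586456]), 'torque': array([ 0.00652588, -0.0289373 ,  0.03784761]), 'grip_force': 0.0, 'width': 0.9993227976924131}
scene {'camera_matrix': array([[509.24521021,   0.        , 284.73898822],
       [  0.        , 509.24521021, 215.60709212],
       [  0.        ,   0.        ,   1.        ]]), 'rvec': array([ 0.86028411,  2.53168589, -1.10213315]), 'tvec': array([ 0.39152852, -0.15624328,  2.05445034])}
top {'camera_matrix': array([[442.72195697,   0.        , 291.96963752],
       [  0.        , 442.72195697, 214.23750094],
       [  0.        ,   0.        ,   1.        ]]), 'rvec': array([ 2.16150322, -2.16442957,  0.10143924]), 'tvec': array([-0.00242853,  0.49703618,  1.22879968])}
```

View pics/top0.png

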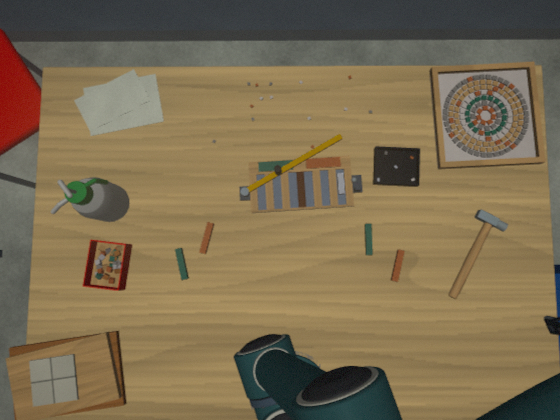

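View pics/scene0.png

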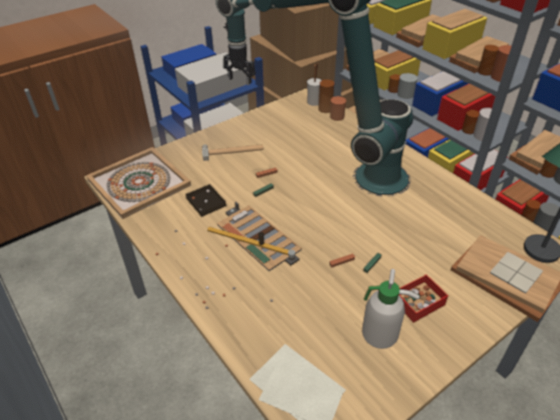

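The top view shows the rack near (300,187) with its hinge at (245,193). The keeper is part open towards (340,138), with the knob near (278,170). The green tile is on the left (+y) and the terracotta tile on the right. One offcut is at (341,181) and the tray is at (397,166). The rods are green at (182,264) and (368,239), and terracotta at (206,238) and (398,265). The scene view shows the same four rods.

```bash
cat > h.py <<'E'
from workcell import *
import cv2, numpy as np
from scipy.spatial.transform import Rotation as R
def cam(n):
    c=calibration(n); return c["camera_matrix"],cv2.Rodrigues(c["rvec"])[0],np.array(c["tvec"]).ravel()
def ray(c,uv):
    K,Rm,t=c; d=Rm.T@np.linalg.solve(K,[uv[0],uv[1],1.]); return -Rm.T@t,d
def onz(c,uv,z):
    o,d=ray(c,uv); return o+d*(z-o[2])/d[2]
def tri(c1,u1,c2,u2):   # midpoint of two rays and the gap
    (a,d),(b,e)=ray(c1,u1),ray(c2,u2); s=np.linalg.lstsq(np.c_[d,-e],b-a,rcond=None)[0]
    p,q=a+s[0]*d,b+s[1]*e; return (p+q)/2,np.linalg.norm(p-q)
def proj(c,p):
    K,Rm,t=c; v=K@(Rm@np.asarray(p)+t); return v[:2]/v[2]
HSV=dict(green=((72,90,30),(95,255,200)),terra=((3,120,60),(11,255,230)),yellow=((20,170,90),(30,255,255)),pale=((0,0,150),(180,40,255)),black=((0,0,0),(180,255,45)))
def blobs(img,col,amin=40):   # contours by colour: (area, minAreaRect)
    m=cv2.inRange(cv2.cvtColor(img,cv2.COLOR_RGB2HSV),*HSV[col])
    cs=cv2.findContours(m,cv2.RETR_EXTERNAL,cv2.CHAIN_APPROX_NONE)[0]
    return [(cv2.contourArea(c),cv2.minAreaRect(c)) for c in cs if cv2.contourArea(c)>amin]
def save(n,img): cv2.imwrite(f"pics/{n}.png",img[:,:,::-1])
def pose():
    s=read_state(); return s,R.from_rotvec(s["tcp_rot"])
def go(p,yaw):   # shift (cm, present tool axes) and turn about tool z (deg) to reach p with tool x at world yaw, tool down
    s,r=pose(); M=R.from_euler("zx",[yaw,180],degrees=True) if 0 else R.from_euler("z",yaw,degrees=True)*R.from_euler("x",180,degrees=True)
    d=r.inv().apply(np.array(p)-s["tool_pos"])*100; t=np.degrees((r.inv()*M).as_rotvec())
    print("t",round(s["time"],2),"shift",d.round(2),"turn",t.round(1)); return d,t
E
python3 - <<'E'
from h import *
c={n:cam(n) for n in("scene","top")}
for n in c:
    im=cv2.imread(f"pics/{n}0.png")[:,:,::-1].copy()
    hs=cv2.cvtColor(im,cv2.COLOR_RGB2HSV)
    if n=="top":
        for uv in[(182,264),(206,238),(368,239),(398,265),(275,165),(325,161),(310,157),(341,181),(397,160)]: print(uv,hs[uv[1],uv[0]])
    for col in("green","terra","yellow","pale"):
        for a,r in blobs(im,col,25):
            if n=="top" or (150<r[0][0]<400 and 150<r[0][1]<290):
                print(n,col,a,np.round(r[0],1),np.round(r[1],1),round(r[2]),onz(c[n],r[0],.018).round(3) )
s,r=pose();print(r.as_matrix().round(3)); print(cam("wrist"))
E
```

```text
scene terra 103.5 [341.8 259.8] [ 5.3 24.4] 71 [0.44  0.246 0.018]
scene terra 64.5 [232.  229.9] [17.8  6.2] 37 [ 0.653 -0.099  0.018]
scene terra 61.5 [266.5 171.8] [ 4.1 19.9] 75 [ 0.361 -0.294  0.018]
scene pale 31.0 [391.6 276. ] [ 3.5 13.9] 11 [0.36  0.398 0.018]
scene pale 31.5 [239.6 215.2] [ 3.1 14.3] 60 [ 0.589 -0.146  0.018]
scene pale 179.5 [158.4 169.4] [48.7 16.7] 34 [ 0.699 -0.576  0.018]
(182, 264) [72 85 87]
(206, 238) [ 12 162 134]
(368, 239) [73 86 89]
(398, 265) [ 12 169 134]
(275, 165) [65 56 82]
(325, 161) [ 11 153 135]
(310, 157) [ 20 134 112]
(341, 181) [120   5 147]
(397, 160) [21 38 47]
top green 1392.0 [526.  398.5] [41. 66.] 90 [-0.007 -0.639  0.018]
top green 5447.5 [317.5 377. ] [165.  84.] 0 [ 0.049 -0.073  0.018]
top green 31.5 [182.6 271.5] [12.9  4.5] 79 [0.336 0.306 0.018]
top green 43.0 [497.1 126.2] [ 8.1 26.9] 47 [ 0.753 -0.598  0.018]
top terra 29.0 [398.5 258.1] [ 5.8 15.7] 12 [ 0.373 -0.303  0.018]
top terra 1916.5 [106.6 264.9] [42.9 49. ] 9 [0.355 0.522 0.018]
top terra 26.0 [478.5 116.5] [15. 11.] 90 [ 0.782 -0.545  0.018]
top terra 36.0 [4
[... 171 characters left out ...]
83 0.018]
top yellow 306.0 [310.5 153.1] [ 5.5 70. ] 60 [ 0.675 -0.057  0.018]
top pale 349.5 [453.5 150.7] [48.2 23.8] 41 [ 0.681 -0.469  0.018]
top pale 188.0 [442.2  88.3] [18.3 34.9] 28 [ 0.868 -0.443  0.018]
top pale 3566.0 [118.4 101.3] [55.7 81.4] 79 [0.833 0.508 0.018]
[[ 0.929  0.37  -0.001]
 [ 0.37  -0.929  0.002]
 [ 0.    -0.002 -1.   ]]
(array([[331.52472426,   0.        , 278.89331843],
       [  0.        , 331.52472426, 209.02208331],
       [  0.        ,   0.        ,   1.        ]]), array([[ 0.37012716, -0.92897823, -0.00231071],
       [-0.88500859, -0.35336263,  0.30314129],
       [-0.28242818, -0.11015583, -0.95294282]]), array([-0.6732724 , -0.0401602 ,  0.38117372]))
```

```bash
sed -i 's/green=((72,90,30),(95,255,200)),terra=((3,120,60),(11,255,230))/green=((64,60,30),(95,255,200)),terra=((3,130,60),(13,255,230))/' h.py
python3 - <<'E'
from h import *
go((.50,-.03,.40),0)
c={n:cam(n) for n in("scene","top")}
for n in c:
    im=cv2.imread(f"pics/{n}0.png")[:,:,::-1].copy()
    for col in("green","terra"):
        for a,r in blobs(im,col,20):
            if (170<r[0][0]<420 and 130<r[0][1]<290):
                print(n,col,a,np.round(r[0],1),np.round(r[1],1),round(r[2]),onz(c[n],r[0],.018).round(3) )
t=c["top"]
print(onz(t,(278,170),.088),onz(t,(245,193),.04))
E
```

```text
t 0.1 shift [ 45.35 -46.19 -16.1 ] turn [-0.1  0.  21.7]
scene green 46.0 [372. 262.] [ 2.8 19.8] 45 [0.367 0.315 0.018]
scene green 74.0 [257.5 253. ] [22.2  4.2] 42 [0.646 0.048 0.018]
scene green 1722.0 [383.8 152.7] [50.6 81.3] 4 [-0.105 -0.095  0.018]
scene terra 103.5 [341.6 259.8] [ 5.1 24.7] 72 [0.441 0.246 0.018]
scene terra 67.0 [232.6 231. ] [19.7  6.6] 39 [ 0.655 -0.093  0.018]
scene terra 61.5 [266.5 172. ] [ 4.1 19.9] 76 [ 0.362 -0.292  0.018]
top green 136.0 [181.1 263.4] [30.3  5.9] 77 [0.359 0.311 0.018]
top green 134.5 [368.3 238.5] [29.2  5.6] 88 [ 0.428 -0.219  0.018]
top green 133.5 [274.1 165.3] [ 8.1 30.4] 86 [0.64  0.049 0.018]
top terra 167.5 [397.3 265.2] [ 6.5 31.4] 12 [ 0.353 -0.299  0.018]
top terra 150.0 [206.2 237.6] [ 6.  31.1] 15 [0.432 0.241 0.018]
top terra 269.0 [322.9 162.2] [ 9.4 34.1] 87 [ 0.649 -0.092  0.018]
[0.61169691 0.0341869  0.088     ] [0.55601054 0.12913194 0.04      ]
```

>>> move_arm(
  series=[8.5,3,-3.1,-1.1,0,0,0,8.5,3,-3.1,-1.1,0,0,0,8.5,3,-3.1,-1.1,0,0,0,8.5,3,-3.1,-1.1,0,0,0,8.5,3,-3.1,-1.1,0,0,0],
)

```text
time: 0.72
tool_pos: [0.3318, -0.4261, 0.294]
tcp_rot: [-3.085, -0.591, 0.0]
wrist_force: [0.8, 0.2, 0.7]
width: 0.994
grip_force: 0.0
```

>>> move_arm(
  series=[8.5,3,-3.1,-1.1,0,0,0,8.5,3,-3.1,-1.1,0,0,0,8.5,3,-3.1,-1.1,0,0,0,8.5,3,-3.1,-1.1,0,0,0,8.5,3,-3.1,-1.1,0,0,0],
)

```text
time: 1.35
tool_pos: [0.4138, -0.2267, 0.3492]
tcp_rot: [-3.085, -0.591, 0.0]
wrist_force: [-0.4, -0.5, -0.4]
width: 1.0
grip_force: 0.0
```

>>> move_arm(
  series=[8.5,3,-3.1,-1.1,0,0,0,8.5,3,-3.1,-1.1,0,0,0,8.5,3,-3.1,-1.1,0,0,0,8.5,3,-3.1,-1.1,0,0,0,8.5,3,-3.1,-1.1,0,0,0],
)

```text
time: 1.98
tool_pos: [0.4958, -0.0273, 0.4042]
tcp_rot: [-3.085, -0.592, 0.001]
wrist_force: [0.2, -0.2, 0.4]
width: 0.994
grip_force: 0.0
```

>>> move_arm(
  series=[8.5,0,0,0,0,0,7.2,8.5,0,0,0,0,0,7.2,8.5,0,0,0,0,0,7.2,8.5,0,0,0,0,0,0],
)

```text
time: 2.48
tool_pos: [0.4955, -0.0286, 0.4037]
tcp_rot: [-3.141, -0.005, 0.001]
wrist_force: [-0.6, 0.6, 0.6]
width: 0.998
grip_force: 0.0
```

Run:
```python
from h import *
import pickle
d,t=go((.50,-.03,.40),0)
c=cam("wrist"); im=read_camera("wrist"); save("w1",im); pickle.dump((c,im),open("w1.p","wb"))
for col in("green","terra","yellow","pale","black"):
    for a,r in blobs(im,col,150): print(col,a,np.round(r[0],1),np.round(r[1],1),round(r[2]),onz(c,r[0],.018).round(3))
```

```text
t 2.48 shift [0.45 0.14 0.37] turn [-0.   0.1  0.2]
green 1029.0 [267.9 365.8] [81.3 22.2] 6 [ 0.086 -0.008  0.018]
green 451.0 [ 80.1 234.2] [52.3 12.7] 65 [0.36  0.308 0.018]
green 429.0 [396.7 196.5] [10.  52.2] 6 [ 0.429 -0.22   0.018]
green 903.0 [228.8  54. ] [19.9 67.8] 86 [0.64  0.044 0.018]
terra 451.5 [439.6 238.5] [10.4 52. ] 23 [ 0.355 -0.302  0.018]
terra 519.5 [113.6 192.6] [11.4 52.7] 6 [0.434 0.24  0.018]
terra 1354.0 [324.8  47.5] [21.1 69.9] 86 [ 0.649 -0.093  0.018]
yellow 592.5 [201.9  90.4] [11.1 62.3] 57 [0.591 0.086 0.018]
yellow 1298.5 [294.1  30.9] [ 11.7 132.6] 57 [ 0.67  -0.049  0.018]
black 41460.0 [279.5 344.5] [559. 149.] 0 [ 0.136 -0.031  0.018]
black 240.0 [ 85.2 232. ] [51.9  5.9] 66 [0.365 0.299 0.018]
black 223.5 [230.8  67.8] [20.5 14.1] 45 [0.622 0.042 0.018]
black 7786.0 [472.5  54.6] [106.4  84.1] 4 [ 0.64  -0.306  0.018]
```

View pics/w1.png

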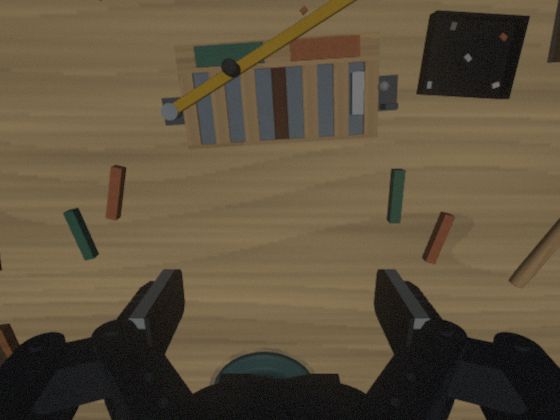

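The wrist view shows the keeper knob top at (231,68), the hinge post at (169,111), and a single offcut at (358,93) in the last −y slot. The four rods and the tray at (472,55) are clear of the bar. I'll locate the knob and hinge across two views, then open the bar.

Run:
```python
from h import *
import pickle
c,im=pickle.load(open("w1.p","rb")); t=cam("top")
print("knob tri",tri(c,(231,67),t,(278,169.5)), onz(c,(231,67),.088))
print("hinge",onz(c,(169.5,111),.045),onz(c,(169.5,111),.04))
print("tri hinge",tri(c,(169.5,111),t,(245,193)))
tip=onz(c,(354,0),.04);print(tip)
hs=cv2.cvtColor(im,cv2.COLOR_RGB2HSV); print(hs[100,238],hs[100,358],hs[100,222],hs[140,250],hs[100,388])
m=cv2.inRange(hs,(100,30,60),(130,120,200)); 
for k in cv2.findContours(m,0,1)[0]:
    if cv2.contourArea(k)>100: print(cv2.contourArea(k),cv2.minAreaRect(k),onz(c,cv2.minAreaRect(k)[0],.006).round(4))
```

```text
knob tri (array([0.61805017, 0.03541015, 0.0651126 ]), np.float64(0.0006457929658153145)) [0.61607105 0.03259907 0.088     ]
hinge [0.56171447 0.12868918 0.045     ] [0.56160072 0.13027221 0.04      ]
tri hinge (array([0.55957547, 0.13207828, 0.02884723]), np.float64(0.00485026929410735))
[ 0.70270839 -0.12618007  0.04      ]
[110  19  81] [  0   0 114] [ 17 104 113] [ 18 106 111] [30  9 57]
```

Run:
```python
from h import *
s,r=pose(); go((.616,.033,.14),-28)
H=np.array([.5617,.129]); M=R.from_euler("z",-28,degrees=True)*R.from_euler("x",180,degrees=True)
p=np.array([.616,.033]); 
for a in np.radians(np.linspace(29.6,98,9)[1:]):
    q=H+.11*np.array([np.sin(a),-np.cos(a)]); print((M.inv().apply([*(q-p),0])*100).round(2)); p=q
```

```text
t 2.52 shift [12.09 -6.11 26.38] turn [ 0.   0.  28.2]
[ 0.76 -1.48 -0.  ]
[ 0.55 -1.55 -0.  ]
[ 0.31 -1.61 -0.  ]
[ 0.07 -1.64 -0.  ]
[-0.17 -1.63 -0.  ]
[-0.41 -1.59 -0.  ]
[-0.65 -1.51 -0.  ]
[-0.86 -1.39 -0.  ]
```

>>> move_arm(
  series=[5,2.42,-1.22,5.28,0,0,0,5,2.42,-1.22,5.28,0,0,0,5,2.42,-1.22,5.28,0,0,0,5,2.42,-1.22,5.28,0,0,0,5,2.42,-1.22,5.28,0,0,0],
)

```text
time: 3.15
tool_pos: [0.6173, 0.0328, 0.1386]
tcp_rot: [3.142, 0.006, 0.0]
wrist_force: [1.0, 0.6, -0.2]
width: 0.588
grip_force: 0.0
```

>>> move_arm(
  series=[5,0,0,0,0,0,9.4,5,0,0,0,0,0,9.4,5,0,0,0,0,0,9.4,5,0,0,0,0,0,0],
)

```text
time: 3.65
tool_pos: [0.6165, 0.0324, 0.1399]
tcp_rot: [3.049, -0.758, -0.001]
wrist_force: [0.2, -0.6, 0.7]
width: 0.589
grip_force: 0.0
```

Run:
```python
from h import *
go((.616,.033,.058),-28)
c=cam("wrist"); im=read_camera("wrist"); save("w2",im); print(proj(c,(.616,.033,.088)))
```

```text
t 3.65 shift [-0.07 -0.03  8.19] turn [0.  0.  0.1]
[278.90859917 237.22416434]
```

View pics/w2.png

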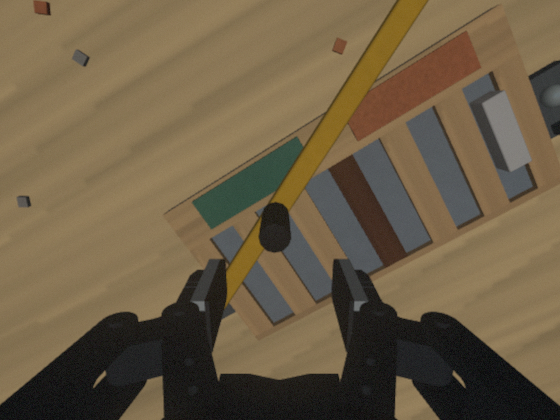

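The knob top is at about (275,232), against a predicted (279,237), so the tool is lined up. Next I descend, cage the knob and swing it.

>>> move_arm(
  series=[5,-0.1,0,4.1,0,0,0,5,0,0,4.1,0,0,0,3,0,0,0,0,0,0,3,0,0,0,0,0,0,3,0.76,-1.48,0,0,0,0],
)

```text
time: 4.32
tool_pos: [0.6306, 0.042, 0.0604]
tcp_rot: [3.048, -0.762, 0.004]
wrist_force: [0.7, -1.8, 0.6]
width: 0.352
grip_force: 1.0
```

>>> move_arm(
  series=[3,0.55,-1.55,0,0,0,0,3,0.31,-1.61,0,0,0,0,3,0.07,-1.64,0,0,0,0,3,-0.17,-1.63,0,0,0,0,3,-0.41,-1.59,0,0,0,0],
)

```text
time: 4.95
tool_pos: [0.6705, 0.1129, 0.0581]
tcp_rot: [3.048, -0.762, -0.001]
wrist_force: [1.1, -2.2, -0.3]
width: 0.352
grip_force: 0.6
```

>>> move_arm(
  series=[3,-0.65,-1.51,0,0,0,0,3,-0.86,-1.39,0,0,0,0,3,0,0,0,0,0,0,3,0,0,0,0,0,0],
)

```text
time: 5.45
tool_pos: [0.6703, 0.1446, 0.0582]
tcp_rot: [-3.047, 0.762, 0.001]
wrist_force: [-0.2, -0.5, 0.5]
width: 0.351
grip_force: 0.0
```

>>> move_arm(
  series=[5,0,0,0,0,0,0,5,0,0,-6,0,0,0,5,0,0,-6,0,0,0,8.5,-1.6,4.1,-3,0,0,0,8.5,-1.6,4.1,-3,0,0,0],
)

```text
time: 6.08
tool_pos: [0.6035, 0.0862, 0.2402]
tcp_rot: [-3.047, 0.762, -0.003]
wrist_force: [-0.2, -0.1, -0.6]
width: 0.978
grip_force: 0.0
```

>>> move_arm(
  series=[8.5,-1.6,4.1,-3,0,0,0,8.5,-1.6,4.1,-3,0,0,0,8.5,-1.6,4.1,-3,0,0,0,8.5,-1.6,4.1,-3,0,0,0,8.5,0,0,0,0,0,-9.4],
)

```text
time: 6.7
tool_pos: [0.4695, -0.0295, 0.3624]
tcp_rot: [3.1, -0.509, 0.011]
wrist_force: [-0.2, 0.6, 0.1]
width: 0.992
grip_force: 0.0
```

>>> move_arm(
  series=[8.5,0,0,0,0,0,-9.4,8.5,0,0,0,0,0,-9.4,8.5,0,0,0,0,0,0],
)

```text
time: 7.08
tool_pos: [0.4699, -0.0278, 0.3584]
tcp_rot: [-3.141, 0.001, -0.001]
wrist_force: [-0.6, 0.2, -0.5]
width: 0.998
grip_force: 0.0
```

Run:
```python
from h import *
import pickle
go((.50,-.03,.40),0)
c=cam("wrist"); im=read_camera("wrist"); save("w3",im); pickle.dump((c,im),open("w3.p","wb"))
for col in("green","terra","yellow","pale","black"):
    for a,r in blobs(im,col,150): print(col,a,np.round(r[0],1),np.round(r[1],1),round(r[2]),onz(c,r[0],.018).round(3))
```

```text
t 7.08 shift [ 3.02  0.21 -4.16] turn [-0. -0. -0.]
green 627.5 [265.5 369.2] [71.7 16.4] 7 [ 0.097 -0.003  0.018]
green 557.5 [ 60.7 231. ] [58.3 13.7] 65 [0.36  0.309 0.018]
green 542.0 [409.8 187.5] [10.9 58.4] 6 [ 0.429 -0.221  0.018]
green 1670.0 [222.9  28. ] [23.4 76.5] 86 [0.64  0.045 0.018]
terra 554.5 [456.7 234.3] [11.1 57.8] 23 [ 0.355 -0.302  0.018]
terra 643.5 [ 97.  184.9] [12.6 58. ] 5 [0.433 0.241 0.018]
terra 1780.5 [330.5  19.9] [24.5 78.9] 86 [ 0.649 -0.093  0.018]
yellow 819.5 [147.2  42.5] [82.6 11.6] 79 [0.623 0.144 0.018]
black 40753.0 [279.5 344.5] [149. 559.] 90 [ 0.149 -0.028  0.018]
black 338.5 [ 67. 228.] [58.2  8.5] 63 [0.365 0.298 0.018]
black 7992.0 [493.9  36.4] [118.5  79.1] 3 [ 0.63  -0.305  0.018]
```

View pics/w3.png

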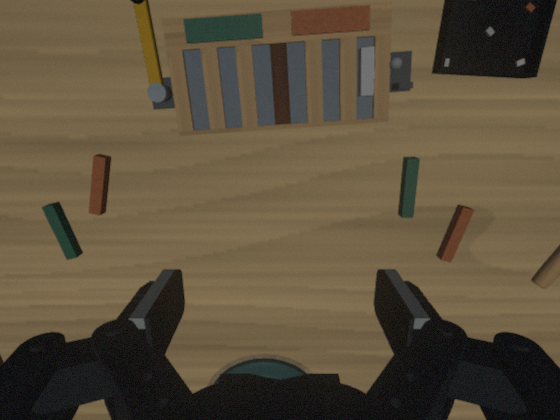

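Keeper is open along (150,40). The slots are clear apart from the offcut at (366,72), and the swatches are green at (223,28) and terracotta at (330,20).

```bash
cat >> h.py <<'E'
HSV["pale"]=((0,0,95),(180,22,255))
def rects(c,img,col,amin,z):   # long-side rects on plane z: pixel centre, world centre, axis yaw (deg, mod 180), length, width
    out=[]
    for a,r in blobs(img,col,amin):
        b=np.array([onz(c,p,z) for p in cv2.boxPoints(r)]); e=[b[1]-b[0],b[2]-b[1]]
        e.sort(key=np.linalg.norm); l=e[1]
        out.append((col,np.array(r[0]),onz(c,r[0],z),np.degrees(np.arctan2(l[1],l[0]))%180,np.linalg.norm(l),np.linalg.norm(e[0])))
    return out
E
python3 - <<'E'
from h import *
import pickle
V=[pickle.load(open(f"w{i}.p","rb")) for i in(1,3)]
V.append((cam("top"),read_camera("top")))
for col in("green","terra","pale"):
    A=[rects(c,im,col,100 if i<2 else 30,.018) for i,(c,im) in enumerate(V)]
    for r in A[1]:
        if not(.3<r[2][0]<.72 and abs(r[2][1])<.36): continue
        print(col,r[1].round(1),r[2].round(4),"yaw",round(r[3],1),"lw",round(r[4],3),round(r[5],3))
        for j in(0,2):
            for q in A[j]:
                if np.linalg.norm(q[2]-r[2])<.025:
                    t,g=tri(V[1][0],r[1],V[j][0],q[1]); print("   ",j,q[2].round(4),round(q[3],1),round(q[4],3),round(q[5],3),"tri",t.round(4),round(g,4))
E
```

```text
green [ 60.7 231. ] [0.3604 0.3088 0.018 ] yaw 13.4 lw 0.089 0.022
    0 [0.3605 0.308  0.018 ] 14.7 0.089 0.023 tri [0.3651 0.3005 0.0297] 0.0002
    2 [0.3586 0.3103 0.018 ] 14.0 0.086 0.016 tri [0.3587 0.3115 0.0139] 0.0004
green [409.8 187.5] [ 0.4291 -0.2206  0.018 ] yaw 0.3 lw 0.088 0.016
    0 [ 0.4287 -0.2205  0.018 ] 0.4 0.088 0.016 tri [ 0.4307 -0.2178  0.0251] 0.0002
    2 [ 0.4284 -0.2189  0.018 ] 1.1 0.083 0.016 tri [ 0.4289 -0.2194  0.0192] 0.0017
green [222.9  28. ] [0.6397 0.0446 0.018 ] yaw 93.7 lw 0.098 0.027
    0 [0.64   0.0444 0.018 ] 93.9 0.097 0.026 tri [0.6404 0.045  0.0145] 0.0002
terra [456.7 234.3] [ 0.3547 -0.3019  0.018 ] yaw 166.2 lw 0.09 0.018
    0 [ 0.3548 -0.3016  0.018 ] 165.9 0.09 0.018 tri [ 0.356  -0.3001  0.021 ] 0.0002
    2 [ 0.3531 -0.2991  0.018 ] 166.1 0.088 0.019 tri [ 0.3541 -0.3001  0.0189] 0.0031
terra [ 97.  184.9] [0.4332 0.2408 0.018 ] yaw 165.4 lw 0.09 0.018
    0 [0.4335 0.2404 0.018 ] 165.8 0.091 0.018 tri [0.4337 0.24   0.0191] 0.0004
    2 [0.4317 0.2408 0.018 ] 165.8 0.088 0.017 tri [0.4322 0.2416 0.0157] 0.0011
terra [330.5  19.9] [ 0.6489 -0.0932  0.018 ] yaw 93.8 lw 0.099 0.028
    0 [ 0.649  -0.0932  0.018 ] 93.8 0.099 0.027 tri [ 0.6492 -0.0933  0.0168] 0.0001
pale [367.   70.5] [ 0.5891 -0.1446  0.018 ] yaw 4.9 lw 0.061 0.016
    0 [ 0.5885 -0.1444  0.018 ] 4.6 0.06 0.016 tri [ 0.5882 -0.142   0.0285] 0.0001
```

```bash
cat >> h.py <<'E'
O=np.array([.5717,-.0291]); YR=3.8
def slot(y,x=0): a=np.radians(YR); return O+x/1000*np.array([np.cos(a),np.sin(a)])+y/1000*np.array([-np.sin(a),np.cos(a)])
E
python3 - <<'E'
from h import *
go((.588,-.1435,.10),YR)
for y in(-69,-23,69,115):print(y,slot(y).round(4))
E
```

```text
t 7.17 shift [11.82 11.56 25.83] turn [-0.  -0.  -3.9]
-69 [ 0.5763 -0.0979]
-23 [ 0.5732 -0.052 ]
69 [0.5671 0.0397]
115 [0.5641 0.0856]
```

Shift norm is 30.6 cm, so six rows.

>>> move_arm(
  series=[3,1.97,1.93,4.3,0,0,0,3,1.97,1.93,4.3,0,0,0,3,1.97,1.93,4.3,0,0,0,3,1.97,1.93,4.3,0,0,0,3,1.97,1.93,4.3,0,0,0],
)

```text
time: 7.8
tool_pos: [0.5695, -0.1245, 0.142]
tcp_rot: [3.142, -0.001, 0.001]
wrist_force: [-0.0, -0.3, -0.2]
width: 0.353
grip_force: 0.0
```

>>> move_arm(
  series=[3,1.97,1.93,4.3,0,0,0,3,0,0,0,0,0,-3.9,3,0,0,0,0,0,0],
)

```text
time: 8.18
tool_pos: [0.5881, -0.1433, 0.099]
tcp_rot: [-3.139, -0.105, 0.003]
wrist_force: [-0.2, -0.3, -0.5]
width: 0.352
grip_force: 0.0
```

Run:
```python
from h import *
go((.588,-.1435,.022),YR); print(read_state()["width"])
c=cam("wrist"); im=read_camera("wrist"); save("w4",im)
print(proj(c,(.588,-.1435,.024)))
for z in (.024,):
  for r in rects(c,im,"pale",400,z): print(r[1].round(1),r[2].round(4),round(r[3],1),r[4].round(3),r[5].round(3))
```

```text
t 8.18 shift [-0.    0.03  7.7 ] turn [-0.   0.1  0. ]
0.35201646985089086
[280.04256461 223.47681507]
[157.8 267.9] [ 0.5487 -0.0594  0.024 ] 3.9 0.034 0.019
[217.5 254.5] [ 0.562  -0.1015  0.024 ] 1.4 0.05 0.02
[279.5 233. ] [ 0.5811 -0.1436  0.024 ] 3.0 0.081 0.021
```

View pics/w4.png

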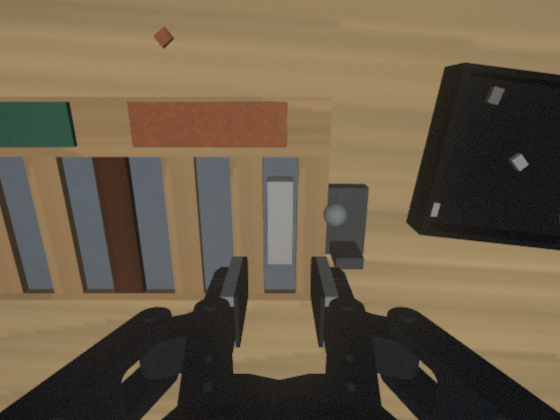

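Offcut is at (280,223), exactly as predicted, and the ball at (335,215) is clear of the fingers. I'll grasp it.

>>> move_arm(
  series=[3,0,0,3.9,0,0,0,3,0,0,3.8,0,0,0,1,0,0,0,0,0,0,1,0,0,0,0,0,0,1,0,0,0,0,0,0],
  grip_force=60,
)

```text
time: 8.85
tool_pos: [0.5895, -0.1433, 0.0251]
tcp_rot: [3.139, 0.109, 0.004]
wrist_force: [-0.2, -0.1, -0.4]
width: 0.19
grip_force: 60.7
```

>>> move_arm(
  series=[1,0,0,-4,0,0,0,1,0,0,-4,0,0,0,1,1.3,5.5,0,0,0,0,1,1.2,5.5,0,0,0,0,1,1.2,5.4,0,0,0,0],
)

```text
time: 9.48
tool_pos: [0.6378, -0.3058, 0.1053]
tcp_rot: [3.139, 0.11, 0.003]
wrist_force: [1.0, -0.2, -1.0]
width: 0.186
grip_force: 60.8
```

Run:
```python
from h import *
go((.636,-.305,.030),YR); s=read_state();print(s["tool_pos"],s["width"],s["grip_force"])
c=cam("wrist"); im=read_camera("wrist"); save("w5",im)
print(proj(c,(.636,-.305,.025)))
```

```text
t 9.47 shift [-0.19 -0.1   7.53] turn [ 0.1 -0.1  0.2]
[ 0.63778565 -0.30577488  0.10525905] 0.18587543684412336 60.82188963890076
[278.17971131 223.45718857]
```

View pics/w5.png

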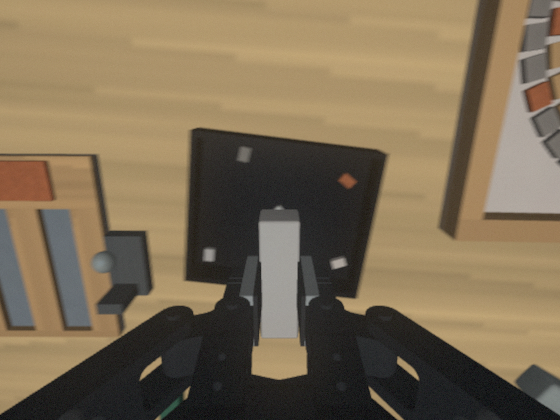

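The offcut is held above the tray, whose centre is at about (279,215). I'll lower and release.

>>> move_arm(
  series=[1,0.3,0,3.8,0,0,0,1,0,0,3.7,0,0,0,3,0,0,0,0,0,0,4,0,0,0,0,0,0,4,0,0,-6,0,0,0],
)

```text
time: 10.15
tool_pos: [0.6367, -0.3021, 0.0851]
tcp_rot: [-3.135, -0.11, 0.012]
wrist_force: [-0.7, 0.5, -0.8]
width: 0.469
grip_force: 0.0
```

>>> move_arm(
  series=[5,0,0,-6,0,0,0,5,-6,0,-1,0,0,0,5,-6,0,-1,0,0,0,5,-6,0,-1,0,0,0,5,0,0,0,0,0,0],
)

```text
time: 10.78
tool_pos: [0.458, -0.3171, 0.1819]
tcp_rot: [3.137, 0.106, 0.005]
wrist_force: [0.6, -0.5, 0.2]
width: 0.583
grip_force: 0.0
```

Run:
```python
from h import *
s,r=pose();print(s["tool_pos"])
c=cam("wrist"); im=read_camera("wrist")
for col,z in(("green",.018),("terra",.018),("pale",.022)):
  for r in rects(c,im,col,300,z): print(col,r[1].round(1),r[2].round(4),round(r[3],1),r[4].round(3),r[5].round(3))
save("w6",im)
```

```text
[ 0.45802472 -0.31709977  0.18191402]
green [176.2 213. ] [ 0.4301 -0.2211  0.018 ] 1.9 0.089 0.016
terra [257.4 286.8] [ 0.3558 -0.302   0.018 ] 166.0 0.091 0.018
pale [543.9 174.5] [ 0.4907 -0.5563  0.022 ] 63.3 0.044 0.021
```

Run:
```python
from h import *
go((.355,-.301,.10),-14)
```

```text
t 10.82 shift [-10.42  -2.38   8.13] turn [ 0.2 -0.3 17.9]
```

>>> move_arm(
  series=[5,-3.47,-0.8,2.7,0,0,0,5,-3.47,-0.8,2.7,0,0,0,5,-3.47,-0.8,2.7,0,0,0,5,0,0,0,0,0,9,5,0,0,0,0,0,9],
)

```text
time: 11.45
tool_pos: [0.3565, -0.3006, 0.0984]
tcp_rot: [3.116, -0.39, 0.004]
wrist_force: [-0.4, -0.5, 1.4]
width: 0.586
grip_force: 0.0
```

>>> move_arm(
  series=[5,0,0,0,0,0,0],
)

```text
time: 11.58
tool_pos: [0.3568, -0.3008, 0.0987]
tcp_rot: [3.117, -0.379, 0.004]
wrist_force: [-0.4, -0.6, -0.2]
width: 0.587
grip_force: 0.0
```

Run:
```python
from h import *
go((.355,-.301,.017),-14)
c=cam("wrist"); im=read_camera("wrist"); save("w7",im); print(proj(c,(.355,-.301,.018)))
for r in rects(c,im,"terra",300,.018): print(r[1].round(1),r[2].round(4),round(r[3],1),r[4].round(3),r[5].round(3))
```

```text
t 11.57 shift [-0.2   0.05  8.17] turn [ 0.1 -0.2  0.1]
[280.21134034 223.1285348 ]
[281.5 221. ] [ 0.3563 -0.3022  0.018 ] 165.7 0.09 0.016
```

>>> move_arm(
  series=[5,-0.05,0.1,4.1,0,0,0,5,0,0,4.1,0,0,0,1,0,0,0,0,0,0,1,0,0,0,0,0,0,1,0,0,0,0,0,0],
)

```text
time: 12.25
tool_pos: [0.3556, -0.3019, 0.0172]
tcp_rot: [3.116, -0.381, 0.005]
wrist_force: [-0.7, -0.7, -0.6]
width: 0.189
grip_force: 60.5
```

>>> move_arm(
  series=[1,0,0,0,0,0,0,1,0,0,-4,0,0,0,1,0,0,-4,0,0,0,1,0,0,0,0,0,-9,1,0,0,0,0,0,-8.9],
)

```text
time: 12.88
tool_pos: [0.3548, -0.3014, 0.0971]
tcp_rot: [3.137, 0.115, 0.004]
wrist_force: [-0.1, 0.3, -1.4]
width: 0.187
grip_force: 60.6
```

Run:
```python
from h import *
s,r=pose();print(s["tool_pos"],s["width"],s["grip_force"])
go((*slot(-69),.10),YR)
c=cam("wrist"); im=read_camera("wrist"); save("w8",im)
for r in rects(c,im,"terra",300,s["tool_pos"][2]): print(r[1].round(1),r[2].round(4),round(r[3],1),r[4].round(3),r[5].round(3))
```

```text
[ 0.35475741 -0.30139491  0.09710087] 0.18748047081172353 60.584614276885986
t 12.88 shift [ 23.58 -18.66  -0.28] turn [ 0.1 -0.1  0.4]
[278.5 271. ] [ 0.3591 -0.3004  0.0971] 5.3 0.094 0.017
```

>>> move_arm(
  series=[1,4.72,-3.73,0,0,0,0,1,4.72,-3.73,0,0,0,0,1,4.72,-3.73,0,0,0,0,1,4.72,-3.73,0,0,0,0,1,4.72,-3.73,0,0,0,0],
)

```text
time: 13.55
tool_pos: [0.5783, -0.0971, 0.0959]
tcp_rot: [3.139, 0.104, 0.002]
wrist_force: [1.4, -1.7, -1.1]
width: 0.197
grip_force: 37.7
```

>>> move_arm(
  series=[1,0,0,0,0,0,0,1,0,0,0,0,0,0],
)

```text
time: 13.8
tool_pos: [0.5764, -0.0983, 0.0952]
tcp_rot: [3.14, 0.107, -0.001]
wrist_force: [0.8, 0.3, -1.1]
width: 0.188
grip_force: 63.6
```

Run:
```python
from h import *
s,r=pose();print(s["tool_pos"],s["width"],s["grip_force"])
go((*slot(-69),.0235),YR)
c=cam("wrist"); im=read_camera("wrist"); save("w9",im)
```

```text
[ 0.57638535 -0.09834602  0.09515034] 0.1882519444019818 63.60466718673706
t 13.8 shift [-0.   -0.04  7.17] turn [0.  0.1 0.1]
```

View pics/w9.png

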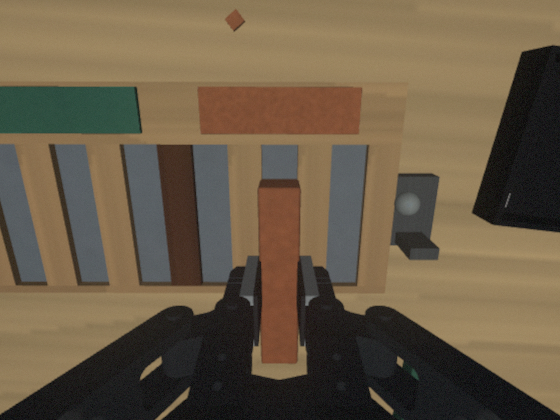

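Rod is held over slot −69, but the grip dipped to 38 N on the way. I'll compare with the picture from before the dip to see whether it slipped or tilted.

Run:
```python
from h import *
for n in("w8","w9"):
    im=cv2.imread(f"pics/{n}.png")[:,:,::-1].copy()
    m=cv2.inRange(cv2.cvtColor(im,cv2.COLOR_RGB2HSV),*HSV["terra"])
    print(n,[(v,(lambda k:(k.min(),k.max()))(np.where(m[v,230:330])[0]+230)) for v in(190,210,230,250,330,345,358)],np.where(m[:,270:290].any(1)&(np.arange(420)>150))[0][[0,-1]])
```

```text
w8 [(190, (np.int64(258), np.int64(299))), (210, (np.int64(258), np.int64(299))), (230, (np.int64(259), np.int64(298))), (250, (np.int64(260), np.int64(298))), (330, (np.int64(261), np.int64(297))), (345, (np.int64(262), np.int64(296))), (358, (np.int64(262), np.int64(296)))] [180 362]
w9 [(190, (np.int64(258), np.int64(299))), (210, (np.int64(259), np.int64(299))), (230, (np.int64(259), np.int64(299))), (250, (np.int64(259), np.int64(298))), (330, (np.int64(261), np.int64(297))), (345, (np.int64(262), np.int64(296))), (358, (np.int64(262), np.int64(296)))] [180 362]
```

The two pictures match, so nothing slipped. I'll place it.

>>> move_arm(
  series=[1,0,0,3.6,0,0,0,1,0,0,2.6,0,0,0,1,0,0,1,0,0,0,1,0,0,0,0,0,0,2.6,0,0,0,0,0,0],
)

```text
time: 14.48
tool_pos: [0.5772, -0.0994, 0.0242]
tcp_rot: [3.139, 0.105, 0.002]
wrist_force: [0.2, -0.3, 0.1]
width: 0.304
grip_force: 0.0
```

>>> move_arm(
  series=[3,0,0,0,0,0,0,3,0,0,-5,0,0,0,3,0,0,-5,0,0,0,8.5,-5,1,-5,0,0,0,8.5,-5,1,-5,0,0,0],
)

```text
time: 15.1
tool_pos: [0.4901, -0.1222, 0.2128]
tcp_rot: [3.139, 0.108, 0.002]
wrist_force: [-0.5, -0.1, 1.0]
width: 0.764
grip_force: 0.0
```

>>> move_arm(
  series=[8.5,-1,1,-6,0,0,0,8.5,0,0,0,0,0,0],
)

```text
time: 15.35
tool_pos: [0.484, -0.1344, 0.2779]
tcp_rot: [3.135, 0.105, 0.019]
wrist_force: [0.8, 0.3, 0.2]
width: 0.994
grip_force: 0.0
```

Run:
```python
from h import *
s,r=pose();print(s["tool_pos"])
c=cam("wrist"); im=read_camera("wrist"); save("w10",im)
for col in("green","terra","pale"):
  for r in rects(c,im,col,200,.024): print(col,r[1].round(1),r[2].round(4),round(r[3],1),r[4].round(3),r[5].round(3))
print(slot(-69))
```

```text
[ 0.48397931 -0.13436856  0.27791756]
green [343.2 220.6] [ 0.4309 -0.219   0.024 ] 0.3 0.086 0.016
green [120.  18.] [0.6382 0.0417 0.024 ] 93.9 0.099 0.026
terra [252.5  89. ] [ 0.5777 -0.0996  0.024 ] 4.8 0.088 0.017
terra [249.5  18. ] [ 0.6474 -0.0933  0.024 ] 93.9 0.096 0.026
pale [33.2 90.8] [0.5594 0.1426 0.024 ] 118.3 0.023 0.019
pale [442.5  44.5] [ 0.6362 -0.3008  0.024 ] 4.0 0.059 0.016
[ 0.5762729 -0.0979483]
```

View pics/w10.png

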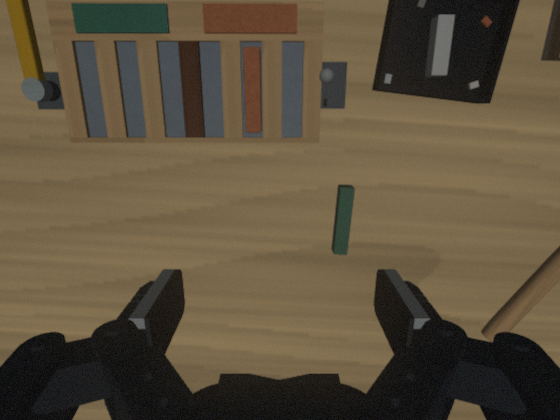

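Terracotta rod sits in slot −69 at (253,90), the offcut lies in the tray at (442,45), and the green rod is at (343,220).

Run:
```python
from h import *
go((.430,-.2205,.10),1)
```

```text
t 15.4 shift [-5.99  8.27 17.46] turn [ 0.2 -0.4  2.8]
```

>>> move_arm(
  series=[5,-1.5,2.07,4.4,0,0,0,5,-1.5,2.07,4.4,0,0,0,5,-1.5,2.07,4.4,0,0,0,5,-1.5,2.07,4.4,0,0,0,5,0,0,0,0,-0.3,2.8],
)

```text
time: 16.02
tool_pos: [0.4218, -0.2176, 0.0887]
tcp_rot: [-3.136, -0.025, 0.025]
wrist_force: [0.5, 0.4, 0.6]
width: 0.585
grip_force: 0.0
```

>>> move_arm(
  series=[5,0,0,0,0,0,0],
)

```text
time: 16.15
tool_pos: [0.4259, -0.2186, 0.0927]
tcp_rot: [-3.139, -0.03, 0.013]
wrist_force: [0.7, 0.7, 0.1]
width: 0.586
grip_force: 0.0
```

Run:
```python
from h import *
c=cam("wrist"); im=read_camera("wrist")
for r in rects(c,im,"green",300,.018): print(r[1].round(1),r[2].round(4),round(r[3],1),r[4].round(3),r[5].round(3)); go((*r[2][:2],.0175),(r[3]+90)%180-90)
```

```text
[284. 216.] [ 0.4307 -0.2213  0.018 ] 2.1 0.088 0.016
t 16.2 shift [0.44 0.26 7.62] turn [-0.1  0.4 -0.9]
```

>>> move_arm(
  series=[5,0,0,0,0,0,-1,5,0,0,0,0,0,0],
)

```text
time: 16.45
tool_pos: [0.4278, -0.2193, 0.0954]
tcp_rot: [3.14, 0.06, -0.006]
wrist_force: [0.5, -0.5, -0.6]
width: 0.586
grip_force: 0.0
```

Run:
```python
from h import *
c=cam("wrist"); im=read_camera("wrist"); print(pose()[0]["tool_pos"])
for r in rects(c,im,"green",300,.018): print(r[1].round(1),r[2].round(4),round(r[3],1),r[4].round(3),r[5].round(3)); go((*r[2][:2],.0175),(r[3]+90)%180-90)
```

```text
[ 0.42768675 -0.21927804  0.09538792]
[281.7 218. ] [ 0.4306 -0.2206  0.018 ] 179.8 0.089 0.016
t 16.5 shift [0.32 0.14 7.79] turn [0.  0.2 2.4]
```

>>> move_arm(
  series=[5,0.3,0.1,3.9,0,0,1.2,5,0,0,3.9,0,0,0,1,0,0,0,0,0,0,1,0,0,0,0,0,0,1,0,0,0,0,0,0],
)

```text
time: 17.12
tool_pos: [0.4313, -0.221, 0.0187]
tcp_rot: [3.14, 0.025, -0.003]
wrist_force: [-0.4, -0.1, -1.3]
width: 0.187
grip_force: 59.8
```

>>> move_arm(
  series=[1,0,0,0,0,0,0,1,0,0,-4,0,0,0,1,0,0,-4,0,0,0,1,0,0,0,0,0,-2.8,1,0,0,0,0,0,0],
)

```text
time: 17.75
tool_pos: [0.4308, -0.2205, 0.0981]
tcp_rot: [3.139, 0.101, -0.005]
wrist_force: [-0.4, 0.7, -1.1]
width: 0.185
grip_force: 59.9
```

Run:
```python
from h import *
s,r=pose();print(s["tool_pos"],s["width"],s["grip_force"])
go((*slot(115),.10),YR)
```

```text
[ 0.43075882 -0.22053765  0.09805242] 0.18532883992206142 59.90351378917694
t 17.75 shift [ 15.26 -29.7   -0.28] turn [ 0.1  0.2 -0.1]
```

>>> move_arm(
  series=[1,2.55,-4.95,0,0,0,0,1,2.55,-4.95,0,0,0,0,1,2.55,-4.95,0,0,0,0,1,2.55,-4.95,0,0,0,0,1,2.55,-4.95,0,0,0,0],
)

```text
time: 18.38
tool_pos: [0.5413, 0.0367, 0.0955]
tcp_rot: [3.14, 0.1, -0.01]
wrist_force: [0.6, -1.0, -0.6]
width: 0.189
grip_force: 59.9
```

>>> move_arm(
  series=[1,2.5,-4.95,0,0,0,0,1,0,0,0,0,0,0,1,0,0,0,0,0,0,1,0,0,0,0,0,0],
)

```text
time: 18.88
tool_pos: [0.5622, 0.0848, 0.0954]
tcp_rot: [3.14, 0.099, -0.011]
wrist_force: [0.0, -1.1, -0.9]
width: 0.187
grip_force: 59.9
```

Run:
```python
from h import *
s,r=pose();print(s["tool_pos"],s["width"],s["grip_force"])
go((*slot(115),.0252),YR)
```

```text
[0.56221144 0.08479348 0.09544305] 0.18659572838842373 59.88739192485809
t 18.88 shift [ 0.24 -0.08  7.02] turn [ 0.   0.4 -0.2]
```

>>> move_arm(
  series=[1,0.2,-0.1,3.6,0,0.4,0,1,0,0,2.4,0,0,0,1,0,0,1,0,0,0,1,0,0,0,0,0,0,2.6,0,0,0,0,0,0],
)

```text
time: 19.5
tool_pos: [0.566, 0.0869, 0.0272]
tcp_rot: [-3.14, -0.1, -0.006]
wrist_force: [-0.3, -0.2, -0.4]
width: 0.303
grip_force: 0.0
```

>>> move_arm(
  series=[3,0,0,0,0,0,0,3,0,0,-5,0,0,0,3,0,0,-5,0,0,0,5,-4,-3,-3,0,0,0,5,-4,-3,-3,0,0,0],
)

```text
time: 20.12
tool_pos: [0.4809, 0.1424, 0.1882]
tcp_rot: [-3.139, -0.099, -0.007]
wrist_force: [-0.2, 1.0, 1.0]
width: 0.584
grip_force: 0.0
```

>>> move_arm(
  series=[5,-4,-3,-3,0,0,0,5,0,0,0,0,0,0,5,0,0,0,0,0,0],
)

```text
time: 20.5
tool_pos: [0.4394, 0.1693, 0.2164]
tcp_rot: [-3.14, -0.103, -0.006]
wrist_force: [-0.1, 0.0, 0.1]
width: 0.582
grip_force: 0.0
```

Run:
```python
from h import *
s,r=pose();print(s["tool_pos"])
c=cam("wrist"); im=read_camera("wrist"); save("w11",im)
for col in("green","terra"):
  for z in(.018,.024):
    for r in rects(c,im,col,200,z): print(col,z,r[1].round(1),r[2].round(4),round(r[3],1),r[4].round(3),r[5].round(3))
print(slot(115)); go((.433,.2405,.10),-14.3)
```

```text
[0.43940523 0.16928046 0.21639086]
green 0.018 [145.5 245.5] [0.3598 0.311  0.018 ] 14.1 0.09 0.016
green 0.018 [378.6  54.5] [0.5664 0.086  0.018 ] 2.7 0.091 0.018
green 0.024 [145.5 245.5] [0.3626 0.3086 0.024 ] 14.1 0.088 0.016
green 0.024 [378.6  54.5] [0.5655 0.0876 0.024 ] 2.7 0.09 0.017
terra 0.018 [210.3 183.5] [0.4341 0.2404 0.018 ] 165.3 0.09 0.018
terra 0.024 [210.3 183.5] [0.4355 0.2393 0.024 ] 165.3 0.088 0.017
[0.5640785  0.08564717]
t 20.55 shift [-0.2  -7.19 11.56] turn [-0.  -0.1 18. ]
```

>>> move_arm(
  series=[5,-0.05,-2.4,3.9,0,0,0,5,-0.05,-2.4,3.9,0,0,0,5,0,-2.4,3.7,0,0,0,5,0,0,0,0,0,9,5,0,0,0,0,0,9],
)

```text
time: 21.18
tool_pos: [0.4332, 0.24, 0.0982]
tcp_rot: [3.114, -0.4, -0.003]
wrist_force: [0.3, -0.4, -0.6]
width: 0.583
grip_force: 0.0
```

>>> move_arm(
  series=[5,0,0,0,0,0,0,5,0,0,0,0,0,0],
)

```text
time: 21.42
tool_pos: [0.4338, 0.2404, 0.1001]
tcp_rot: [3.117, -0.389, 0.001]
wrist_force: [0.7, 0.0, -0.3]
width: 0.587
grip_force: 0.0
```

Run:
```python
from h import *
c=cam("wrist"); im=read_camera("wrist"); print(pose()[0]["tool_pos"])
for r in rects(c,im,"terra",300,.018): print(r[1].round(1),r[2].round(4),round(r[3],1),r[4].round(3),r[5].round(3)); go((*r[2][:2],.0175),(r[3]+90)%180-90)
```

```text
[0.43390455 0.24052484 0.10041303]
[278.5 218. ] [0.4353 0.2407 0.018 ] 166.4 0.09 0.016
t 21.48 shift [ 0.13 -0.05  8.29] turn [-0.  -0.1 -0.7]
```

>>> move_arm(
  series=[5,0.1,0,4.1,0,0,0,5,0,0,4.2,0,0,0,1,0,0,0,0,0,0,1,0,0,0,0,0,0,1,0,0,0,0,0,0],
)

```text
time: 22.1
tool_pos: [0.4364, 0.2415, 0.0198]
tcp_rot: [-3.115, 0.39, -0.007]
wrist_force: [-0.2, 0.9, -0.8]
width: 0.185
grip_force: 59.4
```

>>> move_arm(
  series=[1,0,0,0,0,0,0,1,0,0,-4,0,0,0,1,0,0,-4,0,0,0,1,0,0,0,0,0,-9,1,0,0,0,0,0,-9],
)

```text
time: 22.72
tool_pos: [0.4356, 0.2412, 0.0997]
tcp_rot: [-3.138, -0.11, -0.008]
wrist_force: [-0.3, 0.5, -0.8]
width: 0.186
grip_force: 59.4
```

Run:
```python
from h import *
s,r=pose();print(s["tool_pos"],s["width"],s["grip_force"])
go((*slot(-23),.10),YR)
```

```text
[0.43555862 0.24124796 0.09973174] 0.18618474877538593 59.41350996494293
t 22.73 shift [ 1.168e+01  3.022e+01 -1.000e-02] turn [-0.1 -0.3  0.2]
```

>>> move_arm(
  series=[1,1.95,5.05,0,0,-0.3,0,1,1.95,5.05,0,0,0,0,1,1.95,5.05,0,0,0,0,1,1.95,5.05,0,0,0,0,1,1.95,5.05,0,0,0,0],
)

```text
time: 23.35
tool_pos: [0.5493, -0.0066, 0.0986]
tcp_rot: [3.14, 0.102, -0.002]
wrist_force: [0.7, 0.9, -0.8]
width: 0.186
grip_force: 59.4
```

>>> move_arm(
  series=[1,1.95,5,0,0,0,0,1,0,0,0,0,0,0,1,0,0,0,0,0,0,1,0,0,0,0,0,0],
)

```text
time: 23.85
tool_pos: [0.5702, -0.0524, 0.0975]
tcp_rot: [-3.14, -0.103, 0.006]
wrist_force: [0.5, -0.1, -0.8]
width: 0.185
grip_force: 59.5
```

Run:
```python
from h import *
s,r=pose();print(s["tool_pos"],s["width"],s["grip_force"])
go((*slot(-23),.026),YR)
```

```text
[ 0.57020641 -0.05242137  0.09745361] 0.18480640132115714 59.47885572910309
t 23.85 shift [ 0.33 -0.01  7.14] turn [-0.   0.2 -0. ]
```

>>> move_arm(
  series=[1,0.3,0,3.6,0,0.2,0,1,0,0,2.5,0,0,0,1,0,0,1,0,0,0,1,0,0,0,0,0,0,2.6,0,0,0,0,0,0],
)

```text
time: 24.48
tool_pos: [0.5747, -0.053, 0.0275]
tcp_rot: [3.14, 0.103, 0.003]
wrist_force: [0.7, -0.1, 0.5]
width: 0.305
grip_force: 0.0
```

>>> move_arm(
  series=[3,0,0,0,0,0,0,3,0,0,-5,0,0,0,3,0,0,-6,0,0,0,5,-2.7,-5.35,0,0,0,0,5,-2.7,-5.35,0,0,0,0],
)

```text
time: 25.1
tool_pos: [0.5139, 0.0505, 0.1388]
tcp_rot: [-3.14, -0.098, -0.007]
wrist_force: [-0.4, 0.4, -0.4]
width: 0.586
grip_force: 0.0
```

>>> move_arm(
  series=[5,-2.7,-5.35,0,0,0,0,5,-2.7,-5.35,0,0,0,0,5,-2.7,-5.35,0,0,0,0,5,-2.7,-5.35,0,0,0,0,5,-2.7,-5.35,0,0,0,0],
)

```text
time: 25.72
tool_pos: [0.3603, 0.3099, 0.1376]
tcp_rot: [-3.138, -0.101, -0.003]
wrist_force: [0.9, 0.4, 0.0]
width: 0.587
grip_force: 0.0
```

>>> move_arm(
  series=[5,0,0,1,0,0,-10,5,0,0,1,0,0,0,5,0,0,0,0,0,0,5,0,0,0,0,0,0],
)

```text
time: 26.22
tool_pos: [0.3616, 0.3075, 0.1166]
tcp_rot: [-3.12, -0.37, -0.0]
wrist_force: [-0.1, -0.3, -0.1]
width: 0.588
grip_force: 0.0
```

Run:
```python
from h import *
c=cam("wrist"); im=read_camera("wrist"); print(pose()[0]["tool_pos"])
for r in rects(c,im,"green",300,.018): print(r[1].round(1),r[2].round(4),round(r[3],1),r[4].round(3),r[5].round(3)); go((*r[2][:2],.0185),(r[3]+90)%180-90)
```

```text
[0.36169056 0.30758406 0.1167928 ]
[273.5 212.5] [0.3606 0.3119 0.018 ] 13.9 0.089 0.016
t 26.27 shift [-0.01 -0.44  9.83] turn [-0.  -0.  -0.3]
```

>>> move_arm(
  series=[5,0,-0.4,4.9,0,0,0,5,0,0,4.9,0,0,0,1,0,0,0,0,0,0,1,0,0,0,0,0,0,1,0,0,0,0,0,0],
)

```text
time: 26.9
tool_pos: [0.362, 0.3133, 0.0209]
tcp_rot: [-3.117, -0.374, -0.006]
wrist_force: [0.4, -0.3, 0.0]
width: 0.189
grip_force: 59.3
```

>>> move_arm(
  series=[1,0,0,0,0,0,0,1,0,0,-4,0,0,0,1,0,0,-4,0,0,0,1,0,0,0,0,0,10.2,1,0,0,0,0,0,0],
)

```text
time: 27.52
tool_pos: [0.3606, 0.3125, 0.1]
tcp_rot: [-3.138, -0.099, -0.003]
wrist_force: [-0.5, -0.6, -0.9]
width: 0.184
grip_force: 59.4
```

Run:
```python
from h import *
s,r=pose();print(s["tool_pos"],s["width"],s["grip_force"])
go((*slot(23),.10),YR)
```

```text
[0.36058926 0.31250977 0.09995485] 0.1843535088020957 59.35260772705078
t 27.52 shift [ 1.891e+01  3.312e+01 -2.000e-02] turn [-0.1 -0.1 -0.2]
```

>>> move_arm(
  series=[1,2.7,4.73,0,0,0,0,1,2.7,4.73,0,0,0,0,1,2.7,4.73,0,0,0,0,1,2.7,4.73,0,0,0,0,1,2.7,4.73,0,0,0,0],
)

```text
time: 28.15
tool_pos: [0.5095, 0.0826, 0.0981]
tcp_rot: [-3.14, -0.102, 0.001]
wrist_force: [0.5, 1.5, -0.6]
width: 0.182
grip_force: 59.3
```

>>> move_arm(
  series=[1,2.7,4.73,0,0,0,0,1,2.7,4.73,0,0,0,0,1,0,0,0,0,0,0,1,0,0,0,0,0,0,1,0,0,0,0,0,0],
)

```text
time: 28.78
tool_pos: [0.5677, -0.0058, 0.0979]
tcp_rot: [-3.14, -0.099, 0.003]
wrist_force: [-0.6, 0.5, -0.5]
width: 0.183
grip_force: 59.4
```

Run:
```python
from h import *
s,r=pose();print(s["tool_pos"],s["width"],s["grip_force"])
go((*slot(23),.027),YR)
```

```text
[ 0.56768323 -0.00583242  0.09787921] 0.18339224164856374 59.38120186328888
t 28.77 shift [0.26 0.05 7.09] turn [-0.   0.1 -0.2]
```

>>> move_arm(
  series=[1,0.25,0.05,3.6,0,0,0,1,0,0,2.5,0,0,0,1,0,0,1,0,0,0,1,0,0,0,0,0,0,2.6,0,0,0,0,0,0],
)

```text
time: 29.4
tool_pos: [0.5722, -0.0068, 0.0285]
tcp_rot: [3.14, 0.097, 0.003]
wrist_force: [-1.0, -0.0, -0.3]
width: 0.306
grip_force: 0.0
```

>>> move_arm(
  series=[3,0,0,0,0,0,0,3,0,0,-5,0,0,0,3,0,0,-5,0,0,0,8.5,-2.5,0.7,-5.5,0,0,0,8.5,-2.5,0.7,-5.5,0,0,0],
)

```text
time: 30.02
tool_pos: [0.5219, -0.0245, 0.2398]
tcp_rot: [3.14, 0.097, 0.002]
wrist_force: [0.5, -0.2, -0.0]
width: 0.766
grip_force: 0.0
```

>>> move_arm(
  series=[8.5,-2.5,0.7,-5.5,0,0,0,8.5,-2.5,0.7,-5.5,0,0,0,8.5,0,0,0,0,0,0,8.5,0,0,0,0,0,0],
)

```text
time: 30.52
tool_pos: [0.4733, -0.0414, 0.3478]
tcp_rot: [-3.14, -0.096, -0.002]
wrist_force: [0.4, -0.0, -1.3]
width: 0.995
grip_force: 0.0
```

Run:
```python
from h import *
s,r=pose();print(s["tool_pos"])
c=cam("wrist"); im=read_camera("wrist"); save("w12",im)
for col in("green","terra","pale"):
    for r in rects(c,im,col,200,.024): print(col,r[1].round(1),r[2].round(4),round(r[3],1),r[4].round(3),r[5].round(3))
for y in(115,23,-23,-69):print(y,slot(y).round(4))
print("knob proj open",proj(c,(.671,.139,.088)))
```

```text
[ 0.47327782 -0.04136696  0.34775002]
green [232.7 376.2] [0.0972 0.0161 0.024 ] 104.9 0.154 0.042
green [185.9  86.4] [0.5647 0.086  0.024 ] 4.6 0.088 0.017
green [256.5  86. ] [ 0.5708 -0.0057  0.024 ] 2.7 0.088 0.016
green [219.  25.] [0.6387 0.0435 0.024 ] 93.5 0.096 0.026
terra [292.  87.] [ 0.5724 -0.0519  0.024 ] 4.5 0.088 0.015
terra [328.2  85.5] [ 0.5771 -0.0987  0.024 ] 3.4 0.087 0.018
terra [329.5  24.5] [ 0.6477 -0.0929  0.024 ] 93.5 0.097 0.028
pale [493.  46.] [ 0.6362 -0.3008  0.024 ] 3.8 0.059 0.016
115 [0.5641 0.0856]
23 [ 0.5702 -0.0062]
-23 [ 0.5732 -0.052 ]
-69 [ 0.5763 -0.0979]
knob proj open [114.43164035 -31.15939923]
```

View pics/w12.png

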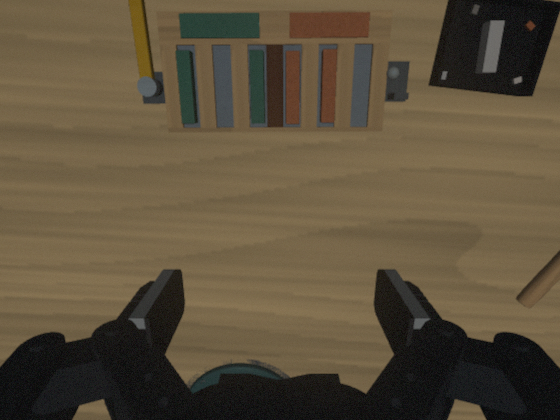

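All four rods are seated in the right bays: green at (186,86) and (256,86), terracotta at (292,87) and (328,86). The offcut is in the tray at (493,46). Next I turn the tool about 146° so the fingers can follow the keeper's arc as it closes.

>>> move_arm(
  series=[6,0,0,0,0,0,-10.5,6,0,0,0,0,0,-10.5,6,0,0,0,0,0,-10.5,6,0,0,0,0,0,-10.5,6,0,0,0,0,0,-10.5],
)

```text
time: 31.2
tool_pos: [0.4728, -0.041, 0.3446]
tcp_rot: [-2.766, -1.483, 0.006]
wrist_force: [-1.0, -0.3, -0.2]
width: 0.702
grip_force: 0.0
```

>>> move_arm(
  series=[6,0,0,0,0,0,-10.5,6,0,0,0,0,0,-10.5,6,0,0,0,0,0,-10.5,6,0,0,0,0,0,-10.5,6,0,0,0,0,0,-10.5],
)

```text
time: 31.82
tool_pos: [0.4728, -0.041, 0.3446]
tcp_rot: [-1.824, -2.552, 0.003]
wrist_force: [0.6, 1.0, 0.5]
width: 0.703
grip_force: 0.0
```

>>> move_arm(
  series=[6,0,0,0,0,0,-10.5,6,0,0,0,0,0,-10.5,6,0,0,0,0,0,-10.5,6,0,0,0,0,0,-9.5,6,0,0,0,0,0,0],
)

```text
time: 32.45
tool_pos: [0.4728, -0.041, 0.345]
tcp_rot: [-0.827, -3.026, 0.001]
wrist_force: [0.8, 0.1, 0.2]
width: 0.704
grip_force: 0.0
```

Run:
```python
from h import *
s,r=pose();print(s["tool_pos"],s["q"].round(2))
c=cam("top"); im=read_camera("top")
for col in("green","terra"):
    for r in rects(c,im,col,25,.018): 
        if .2<r[2][0]<.75 and abs(r[2][1])<.45: print(col,r[2].round(3),round(r[3]),r[4].round(3),r[5].round(3))
r=max((r for r in rects(c,im,"yellow",25,.04)),key=lambda r:r[4]); print([ (q[2].round(3),round(q[3],1),q[4].round(3)) for q in rects(c,im,"yellow",25,.04)])
go((.670,.139,.16),150)
```

```text
[ 0.47282529 -0.04103564  0.34500053] [-0.14 -0.17  1.86  0.    1.45 -1.18]
green [ 0.4   -0.149  0.018] 172 0.145 0.032
green [0.482 0.056 0.018] 171 0.039 0.018
green [0.564 0.087 0.018] 3 0.085 0.016
green [0.638 0.082 0.018] 0 0.023 0.02
green [0.618 0.04  0.018] 174 0.106 0.028
green [ 0.594 -0.182  0.018] 172 0.156 0.034
green [ 0.601 -0.073  0.018] 79 0.178 0.152
[(array([0.619, 0.136, 0.04 ]), np.float64(5.3), np.float64(0.088)), (array([0.78 , 0.151, 0.04 ]), np.float64(5.4), np.float64(0.191))]
t 32.5 shift [-7.84 25.56 18.48] turn [-0.1 -0.2 -0.7]
```

>>> move_arm(
  series=[6,-1.3,4.27,3.08,0,0,0,6,-1.3,4.27,3.08,0,0,0,6,-1.3,4.27,3.08,0,0,0,6,-1.3,4.27,3.08,0,0,0,6,-1.3,4.27,3.08,0,0,0],
)

```text
time: 33.12
tool_pos: [0.6383, 0.1108, 0.1912]
tcp_rot: [-0.83, -3.028, 0.001]
wrist_force: [-1.0, -0.1, -0.2]
width: 0.708
grip_force: 0.0
```

>>> move_arm(
  series=[6,-1.3,4.27,3.08,0,0,0,6,0,0,0,0,0,0,6,0,0,0,0,0,0],
)

```text
time: 33.5
tool_pos: [0.6699, 0.1397, 0.1616]
tcp_rot: [-0.827, -3.029, 0.002]
wrist_force: [0.8, -1.0, 1.1]
width: 0.703
grip_force: 0.0
```

Run:
```python
from h import *
go((.671,.1405,.058),150)
c=cam("wrist"); im=read_camera("wrist"); save("w13",im); print(proj(c,(.671,.1405,.088)))
```

```text
t 33.5 shift [-0.07  0.14 10.36] turn [-0.1 -0.1 -0.6]
[280.42105079 226.18450369]
```

View pics/w13.png

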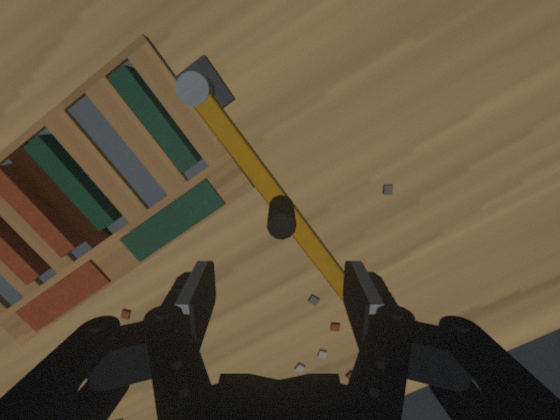

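Knob is at (281,225) as predicted, under the fingers. Computing the closing arc.

Run:
```python
from h import *
H=np.array([.5617,.1300]); K=lambda a:H+.11*np.array([np.sin(np.radians(a)),-np.cos(np.radians(a))])
A=np.linspace(95.3,7,12); yaw=150
for i in range(11):
    M=R.from_euler("z",yaw,degrees=True)*R.from_euler("x",180,degrees=True)
    print((M.inv().apply([*(K(A[i+1])-K(A[i])),0])*100).round(2)); yaw-=5
print(yaw,K(7),K(3.8))
```

```text
[-0.8  -1.32 -0.  ]
[-0.73 -1.36 -0.  ]
[-0.66 -1.39 -0.  ]
[-0.58 -1.43 -0.  ]
[-0.51 -1.45 -0.  ]
[-0.43 -1.48 -0.  ]
[-0.35 -1.5  -0.  ]
[-0.27 -1.52 -0.  ]
[-0.19 -1.53 -0.  ]
[-0.11 -1.54 -0.  ]
[-0.03 -1.54 -0.  ]
95 [0.57510563 0.02081992] [0.56899013 0.02024184]
```

>>> move_arm(
  series=[6,-0.1,0.15,5.2,0,0,0,6,0,0,5.1,0,0,0,3,0,0,0,0,0,0,3,0,0,0,0,0,0,3,0,0,0,0,0,0],
)

```text
time: 34.17
tool_pos: [0.6748, 0.1408, 0.0638]
tcp_rot: [0.826, 3.025, 0.004]
wrist_force: [0.6, 0.4, -0.1]
width: 0.354
grip_force: 0.0
```

>>> move_arm(
  series=[3,-0.8,-1.32,0,0,0,5,3,-0.73,-1.36,0,0,0,5,3,-0.66,-1.39,0,0,0,5,3,-0.58,-1.43,0,0,0,5,3,-0.51,-1.45,0,0,0,5],
)

```text
time: 34.8
tool_pos: [0.6556, 0.0674, 0.0634]
tcp_rot: [1.464, 2.772, 0.007]
wrist_force: [3.4, 0.1, -0.0]
width: 0.351
grip_force: 0.9
```

>>> move_arm(
  series=[3,-0.43,-1.48,0,0,0,5,3,-0.35,-1.5,0,0,0,5,3,-0.27,-1.52,0,0,0,5,3,-0.19,-1.53,0,0,0,5,3,0,0,0,0,0,0],
)

```text
time: 35.42
tool_pos: [0.6057, 0.0293, 0.062]
tcp_rot: [1.922, 2.482, 0.003]
wrist_force: [-0.4, 0.6, -1.0]
width: 0.349
grip_force: 0.0
```

Run:
```python
from h import *
s,r=pose();print(s["tool_pos"],s["wrist_force"].round(1),s["width"]);go((.5751,.0208,.058),95)
c=cam("wrist"); im=read_camera("wrist"); save("w14",im)
c=cam("top"); im=read_camera("top"); print([ (q[2].round(3),round(q[3],1),q[4].round(3)) for q in rects(c,im,"yellow",20,.04)])
```

```text
[0.60565458 0.029331   0.06204861] [-0.4  0.6 -1. ] 0.3488340198694965
t 35.42 shift [-0.06 -3.17  0.39] turn [0.2 0.  9.5]
[(array([0.586, 0.072, 0.04 ]), np.float64(114.2), np.float64(0.056)), (array([ 0.66 , -0.097,  0.04 ]), np.float64(113.6), np.float64(0.135))]
```

>>> move_arm(
  series=[3,-0.05,-1.5,0.2,0,0,5,3,0,-1.5,0,0,0,4.5,3,0,-0.5,0,0,0,0,3,0,-0.5,0,0,0,0,3,0,0,0,0,0,0],
)

```text
time: 36.15
tool_pos: [0.5678, 0.0222, 0.0589]
tcp_rot: [2.118, 2.317, 0.004]
wrist_force: [3.5, -0.9, 0.1]
width: 0.352
grip_force: 1.6
```

Run:
```python
from h import *
s,r=pose();print(s["tool_pos"],s["wrist_force"].round(1),s["width"]);go((.569,.0202,.058),93.8)
c=cam("top"); im=read_camera("top"); print([ (q[2].round(3),round(q[3],1),q[4].round(3)) for q in rects(c,im,"yellow",20,.04)])
```

```text
[0.56781075 0.02216705 0.0588586 ] [ 3.5 -0.9  0.1] 0.35241763905649537
t 36.15 shift [-0.21  0.1   0.09] turn [0.2 0.  1.3]
[(array([0.566, 0.08 , 0.04 ]), np.float64(89.9), np.float64(0.042)), (array([ 0.586, -0.115,  0.04 ]), np.float64(95.8), np.float64(0.14))]
```

>>> move_arm(
  series=[3,0,-0.4,0,0,0,0,3,0,0,0,0,0,0],
)

```text
time: 36.45
tool_pos: [0.5636, 0.022, 0.0585]
tcp_rot: [2.119, 2.315, 0.005]
wrist_force: [5.2, -0.0, -1.0]
width: 0.349
grip_force: 3.0
```

>>> move_arm(
  series=[3,0,-0.4,0,0,0,0,3,0,0,0,0,0,0],
)

```text
time: 36.7
tool_pos: [0.5635, 0.022, 0.0588]
tcp_rot: [2.116, 2.311, 0.014]
wrist_force: [18.0, 1.7, -10.2]
width: 0.355
grip_force: 8.8
```

Run:
```python
from h import *
c=cam("top"); im=read_camera("top"); print([ (q[2].round(3),round(q[3],1),q[4].round(3)) for q in rects(c,im,"yellow",20,.04)])
print(pose()[0]["wrist_force"].round(1))
```

```text
[(array([0.565, 0.082, 0.04 ]), np.float64(94.7), np.float64(0.04)), (array([ 0.577, -0.115,  0.04 ]), np.float64(93.6), np.float64(0.139))]
[ 18.    2.2 -10.9]
```

>>> move_arm(
  series=[3,0,-0.3,0,0,0,0,3,0,0,0,0,0,0],
)

```text
time: 37.0
tool_pos: [0.5634, 0.0219, 0.0592]
tcp_rot: [2.113, 2.307, 0.021]
wrist_force: [25.0, 1.3, -17.2]
width: 0.357
grip_force: 12.7
```

Run:
```python
from h import *
c=cam("top"); im=read_camera("top"); print([ (q[2].round(3),round(q[3],1),q[4].round(3)) for q in rects(c,im,"yellow",20,.04)])
c=cam("wrist"); im=read_camera("wrist"); save("w15",im)
print(pose()[0]["wrist_force"].round(1), "knob shut proj",proj(c,(.569,.0202,.088)))
```

```text
[(array([0.563, 0.081, 0.04 ]), np.float64(89.9), np.float64(0.04)), (array([ 0.577, -0.115,  0.04 ]), np.float64(93.5), np.float64(0.139))]
[ 25.9   2.7 -15.9] knob shut proj [294.78681974 324.63866803]
```

It won't move at 25 N, well above the detent force, so the bar is against its stop. I'll back off, open, lift clear and look.

>>> move_arm(
  series=[3,0,1,0,0,0,0,4,0,0,0,0,0,0,5,0,0,0,0,0,0,5,0,0,0,0,0,0,5,0,0,-5,0,0,0],
)

```text
time: 37.72
tool_pos: [0.5596, 0.022, 0.1034]
tcp_rot: [-2.117, -2.31, 0.012]
wrist_force: [-0.3, 1.1, 0.4]
width: 0.588
grip_force: 0.0
```

>>> move_arm(
  series=[5,0,0,-5,0,0,0,5,5,2,-3,0,0,0,5,5,2,-3,0,0,0,5,5,2,-3,0,0,0,5,0,0,0,0,0,0],
)

```text
time: 38.35
tool_pos: [0.6132, 0.1805, 0.2513]
tcp_rot: [2.116, 2.319, 0.01]
wrist_force: [0.5, 1.0, 1.0]
width: 0.583
grip_force: 0.0
```

>>> move_arm(
  series=[5,0,0,0,0,0,0,5,0,0,0,0,0,0],
)

```text
time: 38.6
tool_pos: [0.61, 0.1752, 0.246]
tcp_rot: [-2.123, -2.314, 0.004]
wrist_force: [-0.6, 0.4, -0.3]
width: 0.586
grip_force: 0.0
```

Run:
```python
from h import *
s,_=pose(); print(s["tool_pos"],s["wrist_force"].round(1))
c=cam("top"); im=read_camera("top"); print([ (q[2].round(3),round(q[3],1),q[4].round(3)) for q in rects(c,im,"yellow",20,.04)])
save("w16",cv2.resize(im[120:250,210:440],None,fx=3,fy=3,interpolation=cv2.INTER_CUBIC))
for col in("green","terra","pale"):
    for r in rects(c,im,col,20,.024):
        if .5<r[2][0]<.7 and -.36<r[2][1]<.2: print(col,r[2].round(3),round(r[3]),r[4].round(3),r[5].round(3))
```

```text
[0.61003835 0.17518878 0.24599867] [-0.6  0.4 -0.3]
[(array([0.565, 0.073, 0.04 ]), np.float64(93.5), np.float64(0.09)), (array([ 0.576, -0.085,  0.04 ]), np.float64(93.5), np.float64(0.199))]
green [0.538 0.087 0.024] 0 0.035 0.014
green [ 0.544 -0.007  0.024] 180 0.035 0.014
green [0.592 0.088 0.024] 7 0.028 0.015
green [ 0.599 -0.003  0.024] 180 0.029 0.011
green [0.639 0.046 0.024] 94 0.094 0.024
terra [ 0.545 -0.053  0.024] 180 0.037 0.014
terra [ 0.549 -0.101  0.024] 6 0.036 0.016
terra [ 0.6   -0.05   0.024] 180 0.026 0.014
terra [ 0.604 -0.096  0.024] 179 0.029 0.014
terra [ 0.647 -0.092  0.024] 94 0.098 0.028
pale [0.564 0.135 0.024] 1 0.023 0.02
pale [ 0.635 -0.3    0.024] 4 0.06 0.019
pale [0.68  0.01  0.024] 90 1.608 0.656
```

View pics/w16.png

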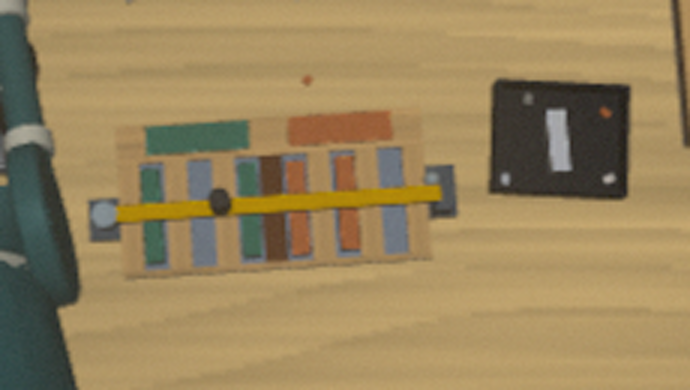

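The bar lies straight over mid-slots with its tip at (438,193), past the ball at (432,175). Its angle of 93.5° matches the rack's. The rods and the offcut are in place and the arm is clear.

```bash
python3 -c "
from workcell import *
print(finish_job())"
```

```text
the job is handed in; nothing more can be done
None
```

I handed the job in after about 39 s of robot time, but got no verdict back: the last top view shows all four rods seated in the bays of their colour, the one offcut in the scrap tray, the keeper bar shut over the rods, and the arm clear.

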